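Put away two bridge blanks in the thickness rack

ROBOT

A 6-joint arm with a two-finger parallel gripper is mounted at the origin on the work surface. World frame = base frame: x ahead of the robot, y to its left, z up, the work surface at z = 0. Lengths are in mm, angles in degrees, forces in N, time in s.
With the tool pointing down it reaches from about 325 to 850 mm from the base axis. Payload 15.5 kg.
Tool frame: the origin (TCP) lies on the centre line of the jaws, within the pads' length; the fingertips stand ahead of it and the grasp point (between the pads) lies 11 mm behind it (r.tip_extent is the z of the fingertips in the tool frame, in mm); z points along the fingers, y is the line along which they close (so a half turn about z gives the same grasp; the last joint's range is limited). The gripper opens to 91 mm and grips with 3 to 60 N. Pads are 32 mm wide; open, the fingers measure 118 mm over their backs; the gripper's body (76 mm by 178 mm) begins 60 mm behind the grasp point.
Start: joints at [-73.711, 28.281, 77.091, -0, 74.628, -5.472], TCP at [231.71, -580.463, 221.915] pointing down, gripper open.
Joint ranges: [-166.48, 166.48], [-47.26, 123.95], [12.59, 153.08], [-70.14, 250.14], [6.76, 159.57], [-176.63, 176.63]. Speed limits (degrees/s): [108.29, 108.29, 147.25, 172.46, 172.46, 172.46].

INTERFACE

Orientations are given as [roll, pitch, yaw] about the fixed x, y, z axes, in that order (R = Rz(yaw) Ry(pitch) Rx(roll)).
In Python, from cell import readout, vision, job, r gives the robot as it stands.
- The arm moves only by the tool jog_arm, never from a script. Its argument "series" is a list of rows, each an object with "rotation": the turn, a rotation vector about the tool's x, y, z each as a share of pi/2 rad, from -1 to 1, a list of three; "dp": the shift along the tool's x, y, z each as a share of 30 cm, from -1 to 1, a list of three; "gripper": the opening, from 0 (shut) to 1 (fully open). In form: [{"rotation": [ax, ay, az], "dp": [tx, ty, tz], "gripper": gripper}, ...]. A call has exactly 5 rows; each row is the pose to reach, as a shift and turn from the pose commanded when the call began, along the tool's axes at that moment; what a row does not reach only later rows make up. A row lasts 1/8 s, in which the tool goes at most 62.5 mm and 10.7 degrees, less where a joint would pass 70% of its speed; a pose out of reach is approached as far as the arm can. A call with a number of a shift or a turn outside -1 to 1 is refused whole. A call with a gripper value outside its range is refused whole. The fingers move at their own pace and stop on an object; "newtons" is the grip in N (left out, the last holds). Time passes only in rows, so rows that repeat a pose let the fingers close, or fill a call up. It gives the time, the measured TCP pose, the force, the opening and the grip force at its end, in the units of the state.
- readout.observe(): the state, without advancing time (a new reading comes with each control period).
- vision.grab_frame(name): name is "side" or "top" or "wrist"; returns the picture (480x640x3 uint8, blue, green, red); there is no depth.
- vision.get_calibration(name): a dict with "mtx" (3x3 intrinsics, pixels), "position" and "attitude" of the camera in the world. Camera axes: x right, y up, looking along -z (the intrinsics and any distortion apply to the point x, -y, -z); pixel columns grow to the right and rows downward; lengths in mm; the calibration is good to about 2 mm. A picture is of the moment at which its call begins: read the wrist's pose just before it. get_calibration takes no time and is no camera call; for the wrist camera it gives the pose at the moment of the call.
- job.close_job(): hands the job in; it is judged then, once.
The state is a dict: "clock": time; "qpos": joint angles; "joint_vel": joint speeds; "effort": joint torques, N m; "tool_pos": TCP position; "orientation": TCP orientation; "force": force on the tool from outside, world axes, zero at the start; "ft_torque": the same for the moment, N m; "finger_gap": opening from 0.0 (shut) to 1.0 (fully open); "finger_force": force on a finger pad.
Only numpy, scipy, OpenCV 4.12 (cv2) and the standard library are available. Lean on these libraries where they do the work, as an engineer would, in place of code of your own. Each camera call takes 0.05 s, during which the arm holds its last target. There are 200 camera calls.

TASK

Put the two maple bridge blanks away in the slotted rack, standing on their feet: slide each one in from the front, under the crossbar, into the slot that its thickness just fits, and push it fully home against the back stop. The widest slot stays empty, and the other things on the bench stay where they are.

Things in the scene. Friction and masses are not known exactly. Their poses are not given: they have to be found in the camera images.
- thin_blank_center (a point): Middle of the thin blank, 42.5 mm above its feet: light maple cello-bridge blank standing on edge on the bench left or right of the rack, 10 mm thick (y axis), 120 mm long (x axis), 85 mm tall (z up), about 70 g. Both ends are alike. Pinch its head across the thickness from above.
- thick_blank_center (a point): Middle of the thick blank, 42.5 mm above its feet: light maple cello-bridge blank standing on edge on the bench left or right of the rack, 18 mm thick (y axis), 120 mm long (x axis), 85 mm tall (z up), about 120 g. Both ends are alike. Pinch its head across the thickness from above.
- thin_blank: The thin blank, origin mid-underside. Seen from the side: two feet 34 mm long and 20 mm tall at the ends with a gap between, a full-length middle whose shoulders are 52 mm above the feet, and a centred head 64 mm long up to 85 mm.
- thick_blank: The thick blank, origin mid-underside. Seen from the side: two feet 34 mm long and 20 mm tall at the ends with a gap between, a full-length middle whose shoulders are 52 mm above the feet, and a centred head 64 mm long up to 85 mm.
- slot_narrow_seat (a point): Slot 13 mm wide in one of the rack's three wooden blocks. The point where the middle of a blank lies when seated on the slot floor and fully home at the back stop, 56.5 mm above the bench. x: the way in, from open front to back stop; y: across; z up. Floor 42.5 mm below the point; walls 30 mm above the floor, from 50 mm in front of the point to the stop's face 60 mm beyond it.
- slot_medium_seat (a point): Slot 21 mm wide in one of the rack's three wooden blocks. The point where the middle of a blank lies when seated on the slot floor and fully home at the back stop, 56.5 mm above the bench. x: the way in, from open front to back stop; y: across; z up. Floor 42.5 mm below the point; walls 30 mm above the floor, from 50 mm in front of the point to the stop's face 60 mm beyond it.
- slot_wide_seat (a point): Slot 29 mm wide in one of the rack's three wooden blocks (must stay empty). The point where the middle of a blank lies when seated on the slot floor and fully home at the back stop, 56.5 mm above the bench. x: the way in, from open front to back stop; y: across; z up. Floor 42.5 mm below the point; walls 30 mm above the floor, from 50 mm in front of the point to the stop's face 60 mm beyond it.
- rack: Fixed rack: plywood board 170 x 232 x 8 mm (origin mid-underside, x from front to back) bearing three slot blocks, each 150 mm long and 68 mm wide, side by side at 72 mm in any order. In front of its walls each slot has a mouth 25 mm long, flaring 5 mm a side, open to the front and above.
- bar (a point): Middle of the rack's crossbar over the middle block, 80 mm above the bench. On every block a dark bar 22 mm wide and 12 mm thick bridges the slot 38 to 60 mm beyond the seat point, underside 60 mm above the slot floor, on posts as wide as the walls: blanks must enter from the front. Behind it stands the stop, 15 mm thick, 45 mm tall.
- glue: Bystander: white glue bottle (60 mm diameter, 150 mm tall); leave it alone. Origin on its underside.
- mug: Bystander: blue mug (76 mm diameter, 85 mm tall); leave it alone. Origin on its underside.
- varnish: Bystander: small amber varnish jar (60 mm diameter, 60 mm tall); leave it alone. Origin on its underside.
- sanding_block: Bystander: cork sanding block (100 x 60 x 35 mm); leave it alone. Origin on its underside.
- mallet: Bystander: hammer lying on the bench; leave it alone. Origin on its underside.
- turnscrew: Bystander: screwdriver lying on the bench; leave it alone. Origin on its underside.
- plane: Bystander: hand plane (160 x 50 mm, about 75 mm tall); leave it alone. Origin on its underside.
Things that resemble listed ones, but are neither listed nor needed, are in the scene too. What is shaped like the thin_blank but black or blue is not meant.

How it is judged:
By the outcome, as a careful person would: the job done as asked, in the order asked, and still so for the second after the job is handed in, with the robot touching nothing.
It also fails if it takes over 72 s, if anything falls off the work surface, if the arm or the gripper's body presses on something with over 40 N, if the wrist force passes 120 N, or if a joint passes its speed limit or range.

## Working session

There is one attempt and no reset: what is moved stays moved. The work goes in short steps, Python scripts to look and compute and a tool call to move; the robot and the scene stay as the last step left them, time stands still between calls to the robot, and variables do not carry over. Pictures are saved under pics/ and viewed, at most 13 in all, crops included, and the job is handed in when it is done.

Besides the shell and the picture viewer there is one more tool, called after "Emit:" by a JSON object that holds its "fn" and its "kwargs". jog_arm: Moves the arm, as the interface text tells. Its arguments: {"type":"object","properties":{"series":{"type":"array"},"newtons":{"type":"number"}},"required":["series"]}

```bash
mkdir -p pics; ls
python3 - <<'E'
from cell import readout, vision, job, r
import cv2
print(readout.observe()); print(r.tip_extent)
for n in("top","side"):
    cv2.imwrite(f"pics/{n}0.png",vision.grab_frame(n)); print(vision.get_calibration(n))
E
```

```text
pics
{'clock': 0.0, 'qpos': array([-7.37106500e+01,  2.83180184e+01,  7.71286415e+01,  2.52639740e-03,
        7.46263600e+01, -5.47214561e+00]), 'joint_vel': array([ 0.05114715,  0.04468534, -0.09323974, -0.0152606 ,  0.13693698,
        0.03274679]), 'effort': array([-1.95356952e-03, -8.78829432e+01, -3.81852579e+01,  7.05677737e-02,
        5.31031250e-02, -9.07337949e-05]), 'tool_pos': array([ 231.62224366, -580.0943676 ,  221.29530608]), 'orientation': array([-1.79927545e+02, -9.38735389e-03,  2.17608183e+01]), 'force': array([-0.54535287,  0.59104219,  0.48156124]), 'ft_torque': array([-0.00038036, -0.02654266, -0.00465553]), 'finger_force': 0.0, 'finger_gap': 1.0006862924331454}
8.0
{'mtx': array([[600.74693921,   0.        , 315.68113846],
       [  0.        , 600.74693921, 245.63632408],
       [  0.        ,   0.        ,   1.        ]]), 'position': array([ 233.41499837,    9.75501214, 1685.93539897]), 'attitude': array([  9.7996303 ,  -0.36623365, -88.362894  ])}
{'mtx': array([[544.6259209 ,   0.        , 318.25557641],
       [  0.        , 544.6259209 , 231.65448759],
       [  0.        ,   0.        ,   1.        ]]), 'position': array([  371.38471308, -1339.62927525,   839.21559421]), 'attitude': array([60.96455487,  0.72750211, -5.89273358])}
```

View pics/top0.png

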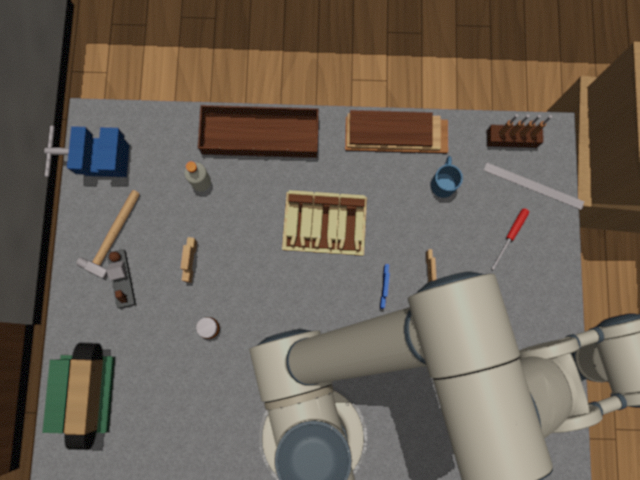

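View pics/side0.png

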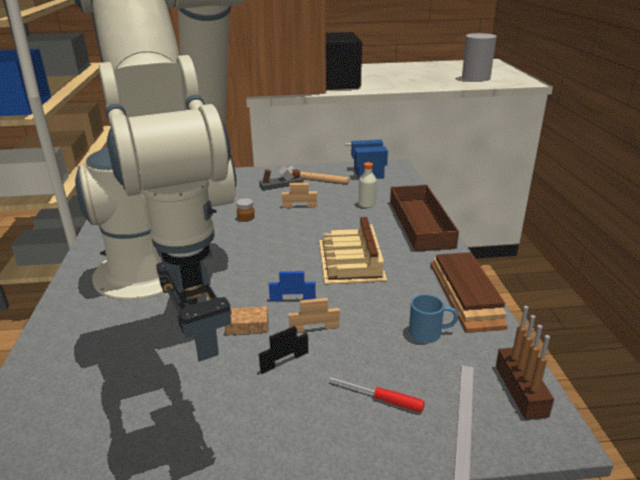

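The top view has +x up and +y left. The rack is at about (325,222) with its open front toward the robot. There are maple blanks at (187,260) and (432,265), a blue decoy at (385,287), and the black decoy is hidden under the arm. I'll zoom in on the rack.

```bash
cat > h.py <<'E'
import numpy as np, cv2
from scipy.spatial.transform import Rotation as R
from cell import readout, vision, job, r
def cam(n):
    c=vision.get_calibration(n); return c['mtx'],np.array(c['position']),R.from_euler('xyz',c['attitude'],degrees=True).as_matrix()
def cast(c,uv,z):
    K,p,A=c; uv=np.atleast_2d(np.asarray(uv,float))
    d=np.c_[(uv[:,0]-K[0,2])/K[0,0],-(uv[:,1]-K[1,2])/K[1,1],-np.ones(len(uv))]@A.T
    return p+d*((z-p[2])/d[:,2])[:,None]
def proj(c,P):
    K,p,A=c; q=(np.atleast_2d(P)-p)@A
    return np.c_[K[0,2]+K[0,0]*q[:,0]/-q[:,2],K[1,2]-K[1,1]*q[:,1]/-q[:,2]]
def goto(P,rpy):
    "shift/rotation shares from the commanded (approx measured) pose"
    s=readout.observe(); A=R.from_euler('xyz',s['orientation'],degrees=True); B=R.from_euler('xyz',rpy,degrees=True)
    return np.round(A.inv().apply(np.array(P)-s['tool_pos'])/300,4),np.round((A.inv()*B).as_rotvec()/(np.pi/2),4)
E
python3 - <<'E'
from h import *
c=cam("top"); im=cv2.imread("pics/top0.png")
print(cast(c,[[187,260],[432,265],[325,222],[315,450]],80).round(0))
a=cv2.resize(im[180:270,270:380],None,fx=6,fy=6,interpolation=cv2.INTER_CUBIC)
b=cv2.resize(im[225:295,165:210],None,fx=6,fy=6,interpolation=cv2.INTER_CUBIC)
o=np.zeros((540,800,3),np.uint8); o[:540,:660]=a; o[:420,660:800]=b[:,60:200]
cv2.imwrite("pics/c1.png",o)
hsv=cv2.cvtColor(im,cv2.COLOR_BGR2HSV)
m=cv2.inRange(hsv,(10,70,110),(30,255,255))
for k,(x0,y0,x1,y1) in dict(L=(165,225,210,295),Rr=(415,240,445,295),rack=(270,180,380,270)).items():
    mm=np.zeros_like(m); mm[y0:y1,x0:x1]=m[y0:y1,x0:x1]
    p=cv2.findNonZero(mm); print(k,len(p),cv2.minAreaRect(p))
E
```

```text
[[ 461.  353.   80.]
 [ 467. -308.   80.]
 [ 577.  -16.   80.]
 [ -20.   -6.   80.]]
L 321 ((186.28729248046875, 258.8315734863281), (10.097517967224121, 44.26949691772461), 7.907163143157959)
Rr 143 ((432.3446960449219, 263.93438720703125), (30.59282875061035, 6.315033435821533), 79.2156982421875)
rack 2850 ((324.3871765136719, 222.6925048828125), (81.0866928100586, 59.60103988647461), 3.814074993133545)
```

View pics/c1.png

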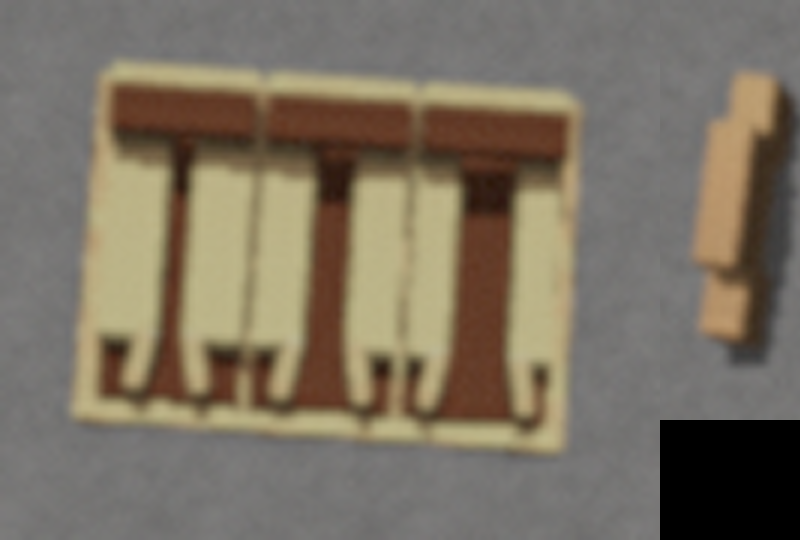

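The zoom shows narrow, medium and wide slots from left to right (columns 178, 330 and 485 in the crop). The left-hand blank looks like the thick one. Next I'll move in for a wrist-camera look at the right-hand blank.

Run:
```python
from h import *
s=readout.observe(); A=R.from_euler('xyz',s['orientation'],degrees=True).as_matrix()
K,p,B=cam("wrist"); print(K, A.T@(p-s['tool_pos']), (A.T@-B[:,2]).round(3))
print(A.round(2))
print(goto([390,-320,300],[180,0,0]))
```

```text
[[380.64571134   0.         324.78506964]
 [  0.         380.64571134 238.34837983]
 [  0.           0.           1.        ]] [  70.11447055    0.26181088 -162.43270109] [-0.252  0.001  0.968]
[[ 0.93  0.37 -0.  ]
 [ 0.37 -0.93  0.  ]
 [ 0.   -0.   -1.  ]]
(array([ 0.8118, -0.6099, -0.2613]), array([-7.000e-04,  1.000e-04,  2.418e-01]))
```

Emit:
{"fn": "jog_arm", "kwargs": {"series": [{"rotation": [0,0,0.08],"dp": [0.2,-0.15,-0.05],"gripper": 1},{"rotation": [0,0,0.16],"dp": [0.4,-0.3,-0.1],"gripper": 1},{"rotation": [0,0,0.24],"dp": [0.6,-0.45,-0.15],"gripper": 1},{"rotation": [0,0,0.242],"dp": [0.8,-0.6,-0.15],"gripper": 1},{"rotation": [0,0,0.242],"dp": [1,-0.72,-0.15],"gripper": 1}]}}

```text
clock: 0.72
tool_pos: [396.1, -317.1, 265.3]
orientation: [180.0, -0.0, -0.0]
force: [0.4, -1.3, 0.2]
finger_gap: 1.003
finger_force: 0.0
```

Run:
```python
from h import *
s=readout.observe(); print(s['clock'],s['tool_pos'],s['orientation'])
cv2.imwrite("pics/w1.png",vision.grab_frame("wrist"))
np.savez("pics/w1.npz",*cam("wrist")); print(goto([470,-225,270],[180,0,0]))
```

```text
0.725 [ 396.06872216 -317.09457242  265.27573079] [ 1.79990767e+02 -1.20199920e-02 -4.81325211e-02]
(array([ 0.2367, -0.2876, -0.0143]), array([-0.0015, -0.0009,  0.0014]))
```

View pics/w1.png

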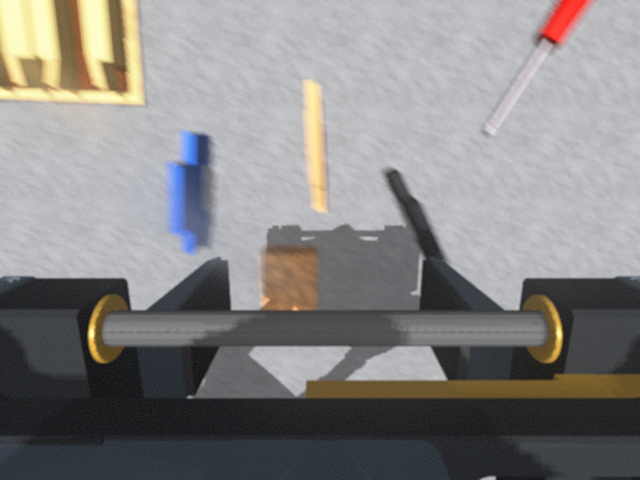

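The wrist view shows the maple blank at about (315,145), standing nearly along x with a small yaw, and it is the thin one. The cork block is at (290,280), the blue decoy at (188,190), and a corner of the rack is at top left.

```bash
cat >> h.py <<'E'
def blank(box,f="wrist"):
    x0,y0,x1,y1=box; c=cam(f); im=vision.grab_frame(f)
    hsv=cv2.cvtColor(im,cv2.COLOR_BGR2HSV); m=cv2.inRange(hsv,(8,60,90),(32,255,255)); q=np.zeros_like(m); q[y0:y1,x0:x1]=m[y0:y1,x0:x1]
    q=cv2.morphologyEx(q,cv2.MORPH_OPEN,np.ones((3,3)))
    cs=max(cv2.findContours(q,0,2)[0],key=cv2.contourArea)
    b=cv2.boxPoints(cv2.minAreaRect(cs)); w=cast(c,b,52)[:,:2]
    if np.linalg.norm(w[0]-w[1])>np.linalg.norm(w[1]-w[2]): w=np.roll(w,-1,0)
    d=(w[1]+w[0])/2-(w[2]+w[3])/2; d*=np.sign(d[0]); 
    print(cv2.boundingRect(cs),"ctr",w.mean(0).round(1),"len",np.linalg.norm(d).round(1),"wid",np.linalg.norm(w[0]-w[1]).round(1),"yaw",np.degrees(np.arctan2(d[1],d[0])).round(2))
    return im
E
python3 - <<'E'
from h import *
cv2.imwrite("pics/w2.png",blank((270,50,360,235)))
s=readout.observe();print(s['clock'],s['tool_pos'],s['orientation'])
E
```

```text
(318, 89, 18, 128) ctr [ 454.9 -313.5] len 120.1 wid 11.8 yaw 3.28
0.825 [ 397.73222585 -314.26678634  265.21988593] [-1.79923973e+02 -3.15312233e-02  2.54197316e-01]
```

Run:
```python
from h import *
for i in range(3): blank((270,50,360,235))
s=readout.observe();print(s['clock'],s['tool_pos'],s['orientation'])
print(goto([455,-313.5,150],[180,0,3.3]))
```

```text
(316, 87, 17, 129) ctr [ 454.8 -313.6] len 120.5 wid 12.0 yaw 3.37
(313, 86, 17, 128) ctr [ 454.9 -313.1] len 119.6 wid 12.0 yaw 3.07
(311, 85, 17, 128) ctr [ 455.  -312.8] len 119.5 wid 12.1 yaw 2.9
0.975 [ 395.37547569 -318.97079828  264.92998256] [1.79993576e+02 1.82698444e-02 2.92505139e-02]
(array([ 0.1989, -0.0182,  0.383 ]), array([ 0.0001,  0.0002, -0.0363]))
```

Emit:
{"fn": "jog_arm", "kwargs": {"series": [{"rotation": [0,0,-0.035],"dp": [0.1,-0.01,0.15],"gripper": 1},{"rotation": [0,0,-0.035],"dp": [0.2,-0.018,0.3],"gripper": 1},{"rotation": [0,0,-0.035],"dp": [0.2,-0.018,0.38],"gripper": 0.8},{"rotation": [0,0,-0.035],"dp": [0.2,-0.018,0.38],"gripper": 0.6},{"rotation": [0,0,-0.035],"dp": [0.2,-0.018,0.38],"gripper": 0.6}]}}

```text
clock: 1.6
tool_pos: [455.2, -314.7, 152.0]
orientation: [180.0, -0.0, 3.0]
force: [0.5, 0.6, 0.7]
finger_gap: 0.703
finger_force: 0.0
```

Run:
```python
from h import *
s=readout.observe();print(s['clock'],s['tool_pos'],s['orientation'])
im=blank((250,50,400,400))
cv2.imwrite("pics/w3.png",im)
print(goto([455,-313.1,62],[180,0,3.1]))
```

```text
1.6 [ 455.185377   -314.69285454  151.95562948] [ 1.79957808e+02 -3.44312852e-02  3.04830084e+00]
(250, 346, 150, 52) ctr [ 349.1 -321. ] len 116.8 wid 45.5 yaw -86.93
(array([-0.0015, -0.0055,  0.3009]), array([ 0.0008, -0.0008, -0.0004]))
```

View pics/w3.png

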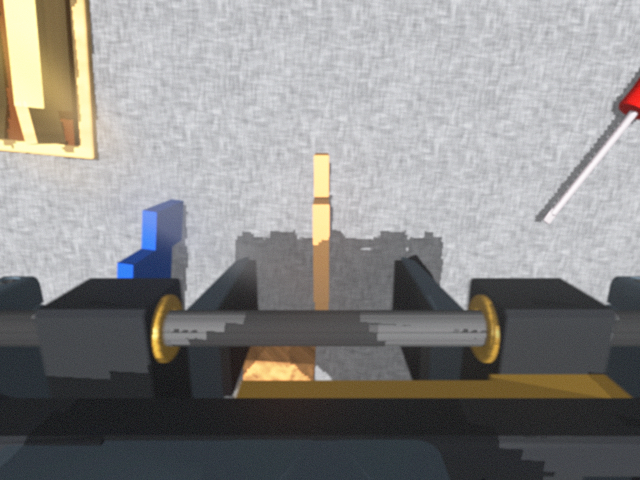

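The blank is vertical in view at u≈321.5 and centred between the fingers to within 2 mm. I'll descend and grip.

Emit:
{"fn": "jog_arm", "kwargs": {"series": [{"rotation": [0,0,0],"dp": [0,-0.005,0.1],"gripper": 0.5},{"rotation": [0,0,0],"dp": [0,-0.005,0.2],"gripper": 0.4},{"rotation": [0,0,0],"dp": [0,-0.005,0.28],"gripper": 0.4},{"rotation": [0,0,0],"dp": [0,-0.005,0.3],"gripper": 0.4},{"rotation": [0,0,0],"dp": [0,-0.005,0.3],"gripper": 0.4}]}}

```text
clock: 2.28
tool_pos: [455.6, -312.5, 61.9]
orientation: [180.0, -0.0, 3.1]
force: [0.3, 0.3, 0.3]
finger_gap: 0.4
finger_force: 0.0
```

Emit:
{"fn": "jog_arm", "kwargs": {"series": [{"rotation": [0,0,0],"dp": [0,0,0],"gripper": 0},{"rotation": [0,0,0],"dp": [0,0,0],"gripper": 0},{"rotation": [0,0,0],"dp": [0,0,0],"gripper": 0},{"rotation": [0,0,0],"dp": [0,0,0],"gripper": 0},{"rotation": [0,0,0],"dp": [0,0,0],"gripper": 0}], "newtons": 25}}

```text
clock: 2.9
tool_pos: [455.5, -312.2, 61.5]
orientation: [180.0, -0.0, 3.1]
force: [-0.5, 0.1, 7.7]
finger_gap: 0.108
finger_force: 25.0
```

Emit:
{"fn": "jog_arm", "kwargs": {"series": [{"rotation": [0,0,0],"dp": [0,0,-0.15],"gripper": 0},{"rotation": [0,0,0],"dp": [0,0,-0.35],"gripper": 0},{"rotation": [0,0,0],"dp": [0.01,-0.1,-0.5],"gripper": 0},{"rotation": [0,0,0],"dp": [0.03,-0.25,-0.6],"gripper": 0},{"rotation": [0,0,0],"dp": [0.04,-0.4,-0.6],"gripper": 0}]}}

```text
clock: 3.52
tool_pos: [461.8, -190.9, 243.4]
orientation: [179.9, -0.2, 3.1]
force: [1.2, -1.1, -1.1]
finger_gap: 0.106
finger_force: 25.0
```

Emit:
{"fn": "jog_arm", "kwargs": {"series": [{"rotation": [0,0,0],"dp": [0.01,-0.15,0],"gripper": 0},{"rotation": [0,0,0],"dp": [0.015,-0.3,0],"gripper": 0},{"rotation": [0,0,0],"dp": [0.015,-0.33,0],"gripper": 0},{"rotation": [0,0,0],"dp": [0.015,-0.33,0],"gripper": 0},{"rotation": [0,0,0],"dp": [0.015,-0.33,0],"gripper": 0}]}}

```text
clock: 4.15
tool_pos: [460.1, -93.4, 241.0]
orientation: [180.0, -0.0, 3.1]
force: [0.4, 0.1, -0.4]
finger_gap: 0.104
finger_force: 25.0
```

Run:
```python
from h import *
for i in range(4): vision.grab_frame("top")
s=readout.observe();print(s)
c=cam("wrist"); im=vision.grab_frame("wrist"); np.savez("pics/w4.npz",*c)
cv2.imwrite("pics/w4.png",im)
```

```text
{'clock': 4.35, 'qpos': array([-1.87473516e+01,  1.45142372e+01,  9.66506115e+01, -7.10149585e-03,
        6.88402975e+01,  6.81889713e+01]), 'joint_vel': array([ 0.35666918, -0.07340793,  0.16335464,  0.02485351, -0.06700075,
        0.21143813]), 'effort': array([ 3.13198683e-02, -6.22691345e+01, -3.59139168e+01,  5.50191721e-02,
       -5.92380599e-02, -1.55050296e-02]), 'tool_pos': array([459.89015013, -93.1907919 , 240.95566752]), 'orientation': array([1.79995764e+02, 7.23845974e-03, 3.06624058e+00]), 'force': array([-0.01779892,  1.34987575,  0.62972623]), 'ft_torque': array([-0.00410484,  0.02599155,  0.04319586]), 'finger_force': 24.999703466892242, 'finger_gap': 0.10790129042715646}
```

View pics/w4.png

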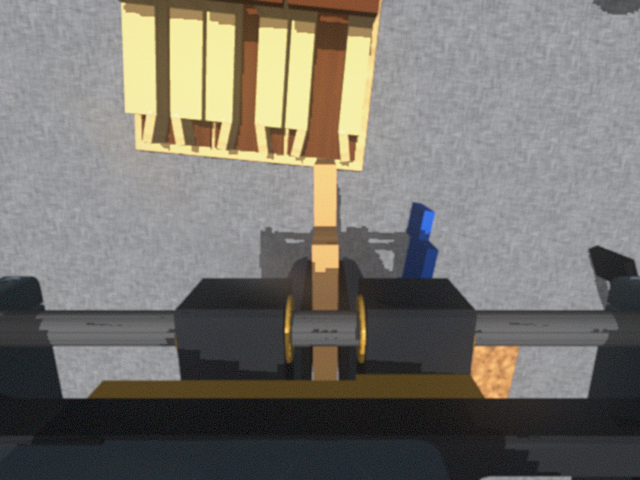

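The rack is visible: wall tops end near v≈115, the mouths run down to v≈150, and the slots sit at about u=163, 247 and 328. The held thin blank is at u≈325. I'll extract the wall edges numerically.

Run:
```python
from h import *
im=cv2.imread("pics/w4.png")
for v in (30,60,90):
    g=im[v-2:v+3,118:390].astype(int).mean(0)
    # brightness G and B
    s=g.sum(1)
    d=np.abs(np.diff(s)); 
    print(v,[(118+i,int(s[i-1]),int(s[i+2])) for i in range(1,len(d)-2) if d[i]>35 and d[i]>=d[i-1] and d[i]>=d[i+1]])
cv2.imwrite("pics/c4.png",cv2.resize(im[0:160,115:385],None,fx=2.9,fy=2.9,interpolation=cv2.INTER_CUBIC))
```

```text
30 [(121, 468, 641), (154, 637, 260), (169, 235, 649), (202, 632, 222), (206, 261, 648), (234, 638, 246), (258, 194, 639), (286, 610, 269), (290, 218, 621), (296, 564, 419), (314, 377, 201), (347, 180, 367), (372, 389, 615), (377, 605, 456)]
60 [(122, 476, 641), (155, 636, 241), (169, 235, 651), (202, 599, 245), (205, 245, 632), (233, 643, 277), (257, 311, 650), (285, 606, 230), (288, 230, 623), (312, 618, 197), (344, 286, 617), (373, 613, 472)]
90 [(123, 468, 635), (155, 643, 275), (169, 233, 631), (201, 644, 260), (205, 257, 652), (232, 645, 280), (241, 234, 284), (255, 278, 628), (283, 630, 244), (286, 244, 620), (309, 647, 263), (341, 296, 622), (370, 618, 445)]
```

View pics/c4.png

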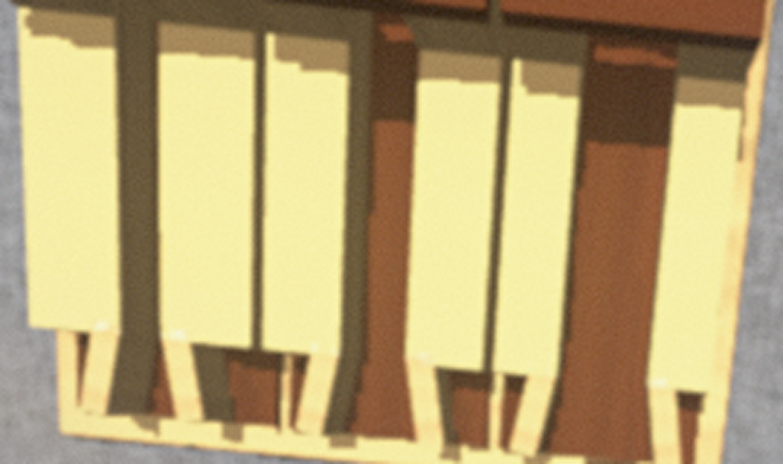

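Run:
```python
from h import *
z=np.load("pics/w4.npz"); c=(z['arr_0'],z['arr_1'],z['arr_2'])
E={'narrow':[(155,170),(155.5,170),(156,169.8)],'med':[(234.8,258.3),(233.6,257),(232.5,255.8)]}
for k,e in E.items():
    L=cast(c,[(a[0],v) for a,v in zip(e,(30,60,90))],44)[:,:2];Q=cast(c,[(a[1],v) for a,v in zip(e,(30,60,90))],44)[:,:2]
    m=(L+Q)/2; p=np.polyfit(m[:,0],m[:,1],1)
    print(k,np.degrees(np.arctan(p[0])),(L[:,1]-Q[:,1]).round(1),m.round(1).tolist())
    f=cast(c,[(163,116) if k=='narrow' else (245,124)],44)[0]
    print("front",f.round(1),"slot y at front",np.polyval(p,f[0]))
# outer block edges for yaw, front line for yaw
for u in [(122,123.8),(203.9,203.2),(288.2,284.8)]:
    w=cast(c,[(u[0],30),(u[1],90)],44)[:,:2];d=w[0]-w[1]; print(np.degrees(np.arctan2(d[1],d[0])),w.round(1).tolist())
w=cast(c,[(141,113),(187,119),(218,121.7),(270,126),(293,129),(355,135)],44)[:,:2];print(w.round(1),np.degrees(np.arctan(np.polyfit(w[:,1],w[:,0],1)[0])))
# same via blank held: tip
```

```text
narrow -2.577529042998865 [12.8 12.6 12.2] [[612.6, 53.2], [588.9, 54.2], [564.3, 55.4]]
front [542.3  56.4  44. ] slot y at front 56.35887254946621
med -2.3455204947742345 [20.  20.3 20.6] [[616.5, -18.4], [592.8, -17.4], [568.3, -16.5]]
front [539.4 -17.3  44. ] slot y at front -15.254119463472506
-2.6349149920833446 [[610.7, 87.7], [562.4, 89.9]]
-2.171210912616891 [[614.5, 17.9], [566.3, 19.8]]
-1.8259222418150023 [[618.5, -53.9], [570.2, -52.4]]
[[ 543.8   76. ]
 [ 540.9   35. ]
 [ 540.1    7.1]
 [ 538.9  -39.9]
 [ 537.4  -60.8]
 [ 535.3 -117.3]] 2.365341906079088
```

Emit:
{"fn": "jog_arm", "kwargs": {"series": [{"rotation": [0,0,0.03],"dp": [-0.01,-0.15,0],"gripper": 0},{"rotation": [0,0,0.06],"dp": [-0.031,-0.32,0.05],"gripper": 0},{"rotation": [0,0,0.06],"dp": [-0.031,-0.48,0.12],"gripper": 0},{"rotation": [0,0,0.06],"dp": [-0.031,-0.514,0.27],"gripper": 0},{"rotation": [0,0,0.06],"dp": [-0.031,-0.514,0.4],"gripper": 0}]}}

```text
clock: 5.03
tool_pos: [442.2, 61.9, 120.0]
orientation: [-180.0, -0.0, -2.2]
force: [1.1, -0.1, -1.1]
finger_gap: 0.11
finger_force: 25.0
```

Emit:
{"fn": "jog_arm", "kwargs": {"series": [{"rotation": [0,0,0],"dp": [0,0,0.08],"gripper": 0},{"rotation": [0,0,0],"dp": [0,0,0.13],"gripper": 0},{"rotation": [0,0,0],"dp": [0,0,0.135],"gripper": 0},{"rotation": [0,0,0],"dp": [0,0,0.135],"gripper": 0},{"rotation": [0,0,0],"dp": [0,0,0.135],"gripper": 0}]}}

```text
clock: 5.65
tool_pos: [442.6, 61.0, 81.2]
orientation: [-180.0, -0.1, -2.3]
force: [0.3, -0.0, -0.1]
finger_gap: 0.104
finger_force: 25.0
```

Run:
```python
from h import *
for i in range(4): vision.grab_frame("top")
s=readout.observe();print(s['clock'],s['tool_pos'],s['orientation'])
c=cam("wrist"); im=vision.grab_frame("wrist"); np.savez("pics/w5.npz",*c)
cv2.imwrite("pics/w5.png",im)
```

```text
5.85 [442.37188635  61.00608266  80.89341956] [-1.79997977e+02 -4.13315383e-02 -2.27152283e+00]
```

View pics/w5.png

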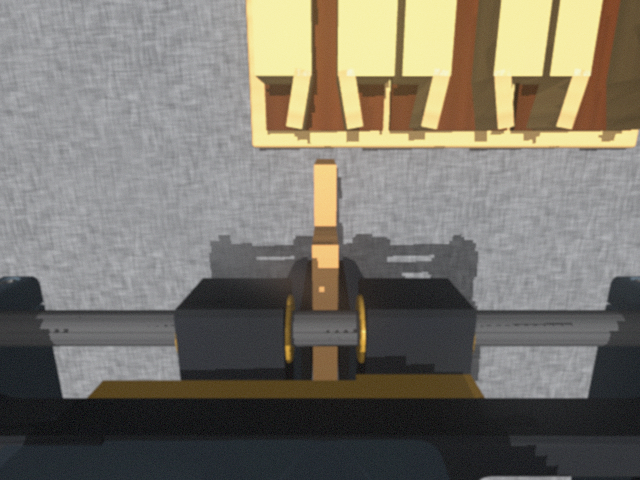

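The blank (u≈325) lines up with the narrow slot (about u 312–339). I'll measure the offset in the tool frame.

Run:
```python
from h import *
im=cv2.imread("pics/w5.png"); z=np.load("pics/w5.npz"); c=(z['arr_0'],z['arr_1'],z['arr_2'])
s=readout.observe();A=R.from_euler('xyz',s['orientation'],degrees=True).as_matrix()
def edges(v,lo,hi):
    s_=im[v-2:v+3,lo:hi].astype(int).mean(0).sum(1); b=s_>480
    i=np.where(np.diff(b.astype(int)))[0]; return [lo+k+ (480-s_[k])/(s_[k+1]-s_[k]) for k in i]
for v in (15,30,45,60):
    e=edges(v,295,360)
    print(v,np.round(e,1),((cast(c,[(x+.0,v) for x in e],44)-s['tool_pos'])@A)[:,:2].round(1).tolist())
for v in (175,200,220):
    row=im[v-1:v+2,295:360].astype(int).mean(0); b=(row[:,2]-row[:,0])>40
    i=np.where(np.diff(b.astype(int)))[0]+295; print(v,i,((cast(c,[(x+.5,v) for x in i],72)-s['tool_pos'])@A)[:,:2].round(1).tolist())
col=im[:100,260:305].astype(int).sum(2).mean(1); i=np.argmin(np.diff(col)[60:90])+60
print("front v",i,((cast(c,[(285,i+.5)],44)-s['tool_pos'])@A).round(1))
```

```text
15 [310.5 337.6] [[126.8, -6.1], [126.8, 6.6]]
30 [310.9 337.4] [[120.4, -6.0], [120.4, 6.6]]
45 [310.8 337.4] [[113.9, -6.1], [113.9, 6.6]]
60 [311.2 337.3] [[107.3, -6.0], [107.3, 6.6]]
175 [312 336] [[54.9, -4.8], [54.9, 5.9]]
200 [313 336] [[43.7, -4.4], [43.7, 6.0]]
220 [313 336] [[34.4, -4.5], [34.4, 6.1]]
front v 75 [[100.4 -18.8  36.8]]
```

Emit:
{"fn": "jog_arm", "kwargs": {"series": [{"rotation": [0,0,0],"dp": [0.06,-0.001,0.009],"gripper": 0},{"rotation": [0,0,0],"dp": [0.12,-0.001,0.009],"gripper": 0},{"rotation": [0,0,0],"dp": [0.18,-0.001,0.009],"gripper": 0},{"rotation": [0,0,0],"dp": [0.23,-0.001,0.009],"gripper": 0},{"rotation": [0,0,0],"dp": [0.28,-0.001,0.009],"gripper": 0}]}}

```text
clock: 6.52
tool_pos: [526.7, 58.0, 77.8]
orientation: [180.0, 0.0, -2.3]
force: [-0.4, -0.3, -0.9]
finger_gap: 0.104
finger_force: 25.0
```

Emit:
{"fn": "jog_arm", "kwargs": {"series": [{"rotation": [0,0,0],"dp": [0.05,0,0],"gripper": 0},{"rotation": [0,0,0],"dp": [0.1,0,0],"gripper": 0},{"rotation": [0,0,0],"dp": [0.15,0,0],"gripper": 0},{"rotation": [0,0,0],"dp": [0.19,0,0.003],"gripper": 0},{"rotation": [0,0,0],"dp": [0.195,0,0.006],"gripper": 0}]}}

```text
clock: 7.15
tool_pos: [585.3, 55.6, 75.9]
orientation: [-180.0, -0.0, -2.3]
force: [-0.0, -1.0, -0.6]
finger_gap: 0.107
finger_force: 25.0
```

Emit:
{"fn": "jog_arm", "kwargs": {"series": [{"rotation": [0,0,0],"dp": [0.01,0,0.001],"gripper": 0},{"rotation": [0,0,0],"dp": [0.017,0,0.001],"gripper": 0},{"rotation": [0,0,0],"dp": [0.024,0,0.001],"gripper": 0},{"rotation": [0,0,0],"dp": [0.027,0,0.001],"gripper": 0},{"rotation": [0,0,0],"dp": [0.027,0,0.001],"gripper": 0}]}}

```text
clock: 7.78
tool_pos: [592.7, 55.3, 75.7]
orientation: [180.0, -0.0, -2.3]
force: [0.4, -0.4, -0.8]
finger_gap: 0.109
finger_force: 25.0
```

Emit:
{"fn": "jog_arm", "kwargs": {"series": [{"rotation": [0,0,0],"dp": [0.003,0,0.001],"gripper": 0},{"rotation": [0,0,0],"dp": [0.006,0,0.001],"gripper": 0},{"rotation": [0,0,0],"dp": [0.009,0,0.001],"gripper": 0},{"rotation": [0,0,0],"dp": [0.009,0,0.001],"gripper": 0},{"rotation": [0,0,0],"dp": [0.009,0,0.001],"gripper": 0}]}}

```text
clock: 8.4
tool_pos: [593.4, 55.3, 75.6]
orientation: [180.0, 0.2, -2.3]
force: [-12.9, 1.0, 13.5]
finger_gap: 0.107
finger_force: 25.0
```

Emit:
{"fn": "jog_arm", "kwargs": {"series": [{"rotation": [0,0,0],"dp": [0,0,0],"gripper": 0.2},{"rotation": [0,0,0],"dp": [0,0,0],"gripper": 0.35},{"rotation": [0,0,0],"dp": [0,0,0],"gripper": 0.35},{"rotation": [0,0,0],"dp": [0,0,-0.05],"gripper": 0.35},{"rotation": [0,0,0],"dp": [0,0,-0.15],"gripper": 0.35}]}}

```text
clock: 9.02
tool_pos: [594.9, 55.2, 120.9]
orientation: [180.0, 0.1, -2.3]
force: [0.3, -0.0, 0.2]
finger_gap: 0.348
finger_force: 0.0
```

Emit:
{"fn": "jog_arm", "kwargs": {"series": [{"rotation": [0,0,0],"dp": [-0.1,0,-0.2],"gripper": 0.5},{"rotation": [0,0,0],"dp": [-0.25,-0.1,-0.35],"gripper": 1},{"rotation": [0,0,0],"dp": [-0.4,-0.2,-0.5],"gripper": 1},{"rotation": [0,0,0],"dp": [-0.5,-0.2,-0.5],"gripper": 1},{"rotation": [0,0,0],"dp": [-0.5,-0.2,-0.5],"gripper": 1}]}}

```text
clock: 9.65
tool_pos: [445.9, 121.9, 272.7]
orientation: [-180.0, -0.1, -2.2]
force: [1.0, -0.2, 0.2]
finger_gap: 0.865
finger_force: 0.0
```

Run:
```python
from h import *
for i in range(4): vision.grab_frame("top")
s=readout.observe();print(s['clock'],s['tool_pos'],s['orientation'])
c=cam("wrist"); im=vision.grab_frame("wrist"); np.savez("pics/w6.npz",*c)
cv2.imwrite("pics/w6.png",im)
print(goto([390,345,265],[180,0,0]))
```

```text
9.85 [448.58597377 120.90682192 270.53821377] [ 1.79999157e+02 -2.27521591e-02 -2.29239200e+00]
(array([-0.225 , -0.7387,  0.0176]), array([ 0.0001,  0.0001, -0.0256]))
```

View pics/w6.png

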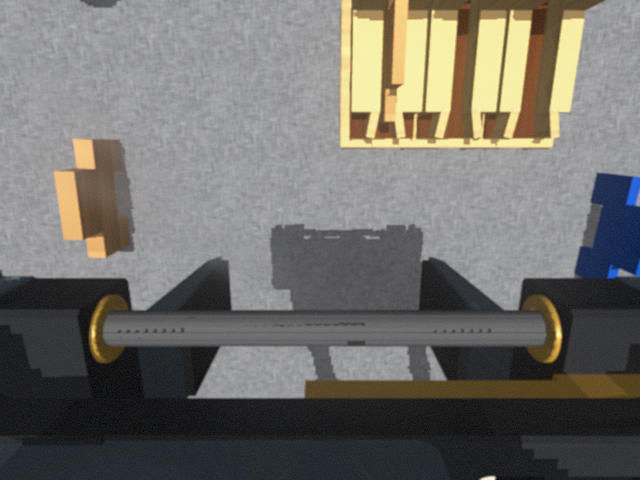

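The thin blank stands upright in the narrow slot, its front end at (390,121), 10 mm proud of the walls as it should be when home. Now for the thick blank at (90,195).

Emit:
{"fn": "jog_arm", "kwargs": {"series": [{"rotation": [0,0,0],"dp": [-0.05,-0.15,0],"gripper": 1},{"rotation": [0,0,0],"dp": [-0.1,-0.33,0],"gripper": 1},{"rotation": [0,0,0],"dp": [-0.16,-0.52,0],"gripper": 1},{"rotation": [0,0,0],"dp": [-0.22,-0.7,0],"gripper": 1},{"rotation": [0,0,0],"dp": [-0.225,-0.74,0],"gripper": 1}]}}

```text
clock: 10.52
tool_pos: [388.6, 348.3, 269.7]
orientation: [180.0, 0.1, -2.1]
force: [-0.6, -0.1, -0.3]
finger_gap: 1.0
finger_force: 0.0
```

Run:
```python
from h import *
for i in range(8): vision.grab_frame("top")
for i in range(2): im=blank((230,30,420,240))
cv2.imwrite("pics/w7.png",im)
s=readout.observe();print(s['clock'],s['tool_pos'],s['orientation'])
```

```text
(296, 63, 24, 131) ctr [468.5 357.3] len 120.3 wid 21.2 yaw -2.95
(296, 63, 25, 131) ctr [468.5 357.6] len 120.6 wid 21.2 yaw -4.55
11.025 [389.52022922 344.9589504  270.52994654] [ 1.79999970e+02 -4.87394210e-03 -2.33419883e+00]
```

Run:
```python
from h import *
print(goto([468,357.3,150],[180,0,-4]))
```

```text
(array([ 0.2597, -0.0518,  0.4018]), array([-0.    , -0.0001,  0.0185]))
```

Emit:
{"fn": "jog_arm", "kwargs": {"series": [{"rotation": [0,0,0.018],"dp": [0.1,-0.02,0.12],"gripper": 1},{"rotation": [0,0,0.018],"dp": [0.2,-0.04,0.26],"gripper": 1},{"rotation": [0,0,0.018],"dp": [0.26,-0.052,0.38],"gripper": 0.9},{"rotation": [0,0,0.018],"dp": [0.26,-0.052,0.4],"gripper": 0.8},{"rotation": [0,0,0.018],"dp": [0.26,-0.052,0.4],"gripper": 0.7}]}}

```text
clock: 11.65
tool_pos: [467.3, 357.9, 151.0]
orientation: [180.0, 0.0, -3.9]
force: [-0.8, 1.1, -0.1]
finger_gap: 0.723
finger_force: 0.0
```

Run:
```python
from h import *
for i in range(5): vision.grab_frame("top")
c=cam("wrist"); im=vision.grab_frame("wrist"); s=readout.observe();A=R.from_euler('xyz',s['orientation'],degrees=True).as_matrix()
print(s['clock'],s['tool_pos'],s['orientation'])
hsv=cv2.cvtColor(im,cv2.COLOR_BGR2HSV); m=cv2.inRange(hsv,(8,60,90),(32,255,255))
for z,vs in ((52,range(150,200,8)),(85,range(200,290,10))):
  for v in vs:
    i=np.where(m[v,270:380])[0]+270
    if len(i): print(z,v,i[0],i[-1],((cast(c,[(i[0],v),(i[-1]+1,v)],z)-s['tool_pos'])@A)[:,:2].round(1).tolist())
cv2.imwrite("pics/w8.png",im)
```

```text
11.95 [467.78375601 358.39997223 151.51175765] [-1.79948079e+02 -7.13931917e-02 -3.87344466e+00]
52 158 313 340 [[58.1, -7.3], [58.1, 11.6]]
52 166 313 340 [[52.8, -7.4], [52.8, 11.6]]
52 174 314 340 [[47.4, -6.7], [47.4, 11.7]]
52 182 313 340 [[42.0, -7.4], [42.0, 11.8]]
52 190 313 340 [[36.5, -7.5], [36.5, 11.8]]
52 198 314 340 [[30.9, -6.8], [31.0, 11.9]]
85 200 313 340 [[34.7, -6.5], [34.7, 10.5]]
85 210 312 342 [[28.5, -7.2], [28.6, 11.8]]
85 220 312 342 [[22.3, -7.2], [22.3, 11.8]]
85 230 312 342 [[16.0, -7.2], [16.0, 11.9]]
85 240 311 342 [[9.6, -7.9], [9.6, 12.0]]
85 250 312 341 [[3.1, -7.3], [3.1, 11.5]]
85 260 312 340 [[-3.5, -7.4], [-3.4, 10.9]]
85 270 312 340 [[-10.1, -7.4], [-10.1, 11.0]]
85 280 312 340 [[-16.9, -7.5], [-16.9, 11.1]]
```

View pics/w8.png

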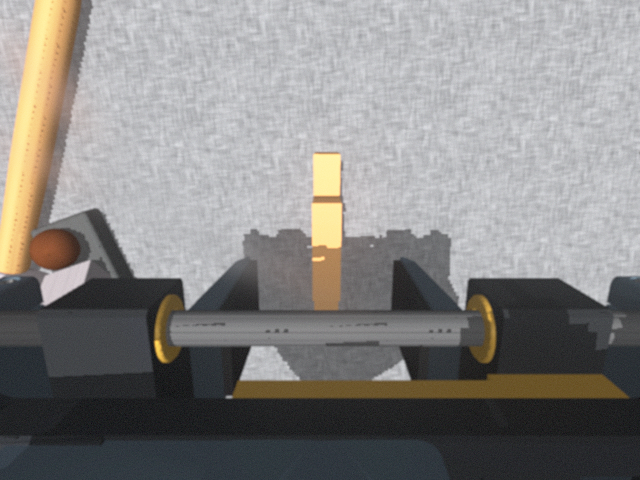

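The thick blank is parallel to the tool, offset about +2 mm in both tool x and y, and roughly 18 mm wide. I'll descend with that correction and grip.

Emit:
{"fn": "jog_arm", "kwargs": {"series": [{"rotation": [0,0,0],"dp": [0.006,0.007,0.1],"gripper": 0.6},{"rotation": [0,0,0],"dp": [0.006,0.007,0.2],"gripper": 0.5},{"rotation": [0,0,0],"dp": [0.006,0.007,0.28],"gripper": 0.5},{"rotation": [0,0,0],"dp": [0.006,0.007,0.298],"gripper": 0.5},{"rotation": [0,0,0],"dp": [0.006,0.007,0.298],"gripper": 0.5}]}}

```text
clock: 12.58
tool_pos: [469.6, 356.1, 61.6]
orientation: [-180.0, -0.0, -3.9]
force: [-0.2, 1.0, -0.1]
finger_gap: 0.498
finger_force: 0.0
```

Emit:
{"fn": "jog_arm", "kwargs": {"series": [{"rotation": [0,0,0],"dp": [0,0,0],"gripper": 0},{"rotation": [0,0,0],"dp": [0,0,0],"gripper": 0},{"rotation": [0,0,0],"dp": [0,0,0],"gripper": 0},{"rotation": [0,0,0],"dp": [0,0,0],"gripper": 0},{"rotation": [0,0,0],"dp": [0,0,0],"gripper": 0}], "newtons": 25}}

```text
clock: 13.2
tool_pos: [469.6, 356.0, 61.3]
orientation: [-180.0, -0.0, -3.9]
force: [0.4, 0.2, 6.0]
finger_gap: 0.197
finger_force: 25.0
```

Emit:
{"fn": "jog_arm", "kwargs": {"series": [{"rotation": [0,0,0],"dp": [0,0,-0.15],"gripper": 0},{"rotation": [0,0,0],"dp": [0,0,-0.33],"gripper": 0},{"rotation": [0,0,-0.018],"dp": [-0.005,0.15,-0.45],"gripper": 0},{"rotation": [0,0,-0.018],"dp": [-0.01,0.33,-0.45],"gripper": 0},{"rotation": [0,0,-0.018],"dp": [-0.013,0.5,-0.45],"gripper": 0}]}}

```text
clock: 13.82
tool_pos: [455.0, 205.1, 196.4]
orientation: [-180.0, -0.0, -2.2]
force: [0.7, -0.3, -1.5]
finger_gap: 0.195
finger_force: 25.0
```

Run:
```python
from h import *
for i in range(5): vision.grab_frame("top")
print(readout.observe()['tool_pos'],goto([440.5,-10.5,81],[180,0,-2.3]))
```

```text
[455.51843291 206.64995245 196.09204146] (array([-0.0209,  0.7254,  0.3834]), array([-0.0002, -0.0001, -0.0001]))
```

Emit:
{"fn": "jog_arm", "kwargs": {"series": [{"rotation": [0,0,0],"dp": [-0.005,0.17,0],"gripper": 0},{"rotation": [0,0,0],"dp": [-0.01,0.35,0],"gripper": 0},{"rotation": [0,0,0],"dp": [-0.02,0.54,0],"gripper": 0},{"rotation": [0,0,0],"dp": [-0.021,0.7,0.05],"gripper": 0},{"rotation": [0,0,0],"dp": [-0.021,0.725,0.15],"gripper": 0}]}}

```text
clock: 14.7
tool_pos: [441.8, -12.3, 151.2]
orientation: [180.0, -0.2, -2.4]
force: [0.0, 1.0, -0.9]
finger_gap: 0.194
finger_force: 25.0
```

Emit:
{"fn": "jog_arm", "kwargs": {"series": [{"rotation": [0,0,0],"dp": [0,0,0.12],"gripper": 0},{"rotation": [0,0,0],"dp": [0,0,0.22],"gripper": 0},{"rotation": [0,0,0],"dp": [0,0,0.234],"gripper": 0},{"rotation": [0,0,0],"dp": [0,0,0.234],"gripper": 0},{"rotation": [0,0,0],"dp": [0,0,0.234],"gripper": 0}]}}

```text
clock: 15.32
tool_pos: [441.2, -10.4, 81.8]
orientation: [180.0, -0.1, -2.2]
force: [0.2, -0.4, -1.4]
finger_gap: 0.194
finger_force: 25.0
```

Run:
```python
from h import *
for i in range(5): vision.grab_frame("top")
c=cam("wrist"); im=vision.grab_frame("wrist"); cv2.imwrite("pics/w9.png",im)
s=readout.observe();A=R.from_euler('xyz',s['orientation'],degrees=True).as_matrix()
print(s['clock'],s['tool_pos'],s['orientation'])
for v in (15,30,45,60):
    t=im[v-2:v+3,290:365].astype(int).mean(0).sum(1); b=t>480; i=np.where(np.diff(b.astype(int)))[0]
    e=[290+k+(480-t[k])/(t[k+1]-t[k]) for k in i]
    print(v,np.round(e,1),((cast(c,[(x,v) for x in e],44)-s['tool_pos'])@A)[:,:2].round(1).tolist())
for v in (175,200,220):
    row=im[v-1:v+2,290:365].astype(int).mean(0); b=(row[:,2]-row[:,0])>40
    i=np.where(np.diff(b.astype(int)))[0]+290; print(v,i,((cast(c,[(x+.5,v) for x in i],72)-s['tool_pos'])@A)[:,:2].round(1).tolist())
```

```text
15.625 [440.61207065 -10.57243187  81.1657021 ] [ 1.79996306e+02 -3.65991760e-02 -2.26996067e+00]
15 [303.1 347. ] [[127.0, -9.6], [127.0, 11.0]]
30 [303.3 346.7] [[120.6, -9.6], [120.6, 11.0]]
45 [303.3 346.4] [[114.1, -9.7], [114.1, 11.0]]
60 [303.5 346.4] [[107.4, -9.7], [107.5, 11.0]]
175 [303 345] [[54.9, -8.9], [54.9, 9.9]]
200 [304 345] [[43.7, -8.6], [43.7, 10.1]]
220 [304 345] [[34.4, -8.7], [34.4, 10.2]]
```

The slot centre is at +0.7 mm and the blank at +0.65 mm, so it is aligned. I'll insert it.

Emit:
{"fn": "jog_arm", "kwargs": {"series": [{"rotation": [0,0,0],"dp": [0.06,0,0.01],"gripper": 0},{"rotation": [0,0,0],"dp": [0.12,0,0.01],"gripper": 0},{"rotation": [0,0,0],"dp": [0.18,0,0.01],"gripper": 0},{"rotation": [0,0,0],"dp": [0.23,0,0.01],"gripper": 0},{"rotation": [0,0,0],"dp": [0.28,0,0.01],"gripper": 0}]}}

```text
clock: 16.25
tool_pos: [525.0, -13.9, 77.9]
orientation: [-180.0, 0.0, -2.3]
force: [0.6, -1.0, -0.3]
finger_gap: 0.195
finger_force: 25.0
```

Emit:
{"fn": "jog_arm", "kwargs": {"series": [{"rotation": [0,0,0],"dp": [0.05,0,0],"gripper": 0},{"rotation": [0,0,0],"dp": [0.1,0,0],"gripper": 0},{"rotation": [0,0,0],"dp": [0.15,0,0],"gripper": 0},{"rotation": [0,0,0],"dp": [0.19,0,0.003],"gripper": 0},{"rotation": [0,0,0],"dp": [0.195,0,0.006],"gripper": 0}]}}

```text
clock: 16.88
tool_pos: [583.6, -16.2, 75.9]
orientation: [180.0, -0.0, -2.3]
force: [-0.3, 0.2, -2.2]
finger_gap: 0.193
finger_force: 25.0
```

Emit:
{"fn": "jog_arm", "kwargs": {"series": [{"rotation": [0,0,0],"dp": [0.01,0,0.001],"gripper": 0},{"rotation": [0,0,0],"dp": [0.016,0,0.001],"gripper": 0},{"rotation": [0,0,0],"dp": [0.022,0,0.001],"gripper": 0},{"rotation": [0,0,0],"dp": [0.026,0,0.001],"gripper": 0},{"rotation": [0,0,0],"dp": [0.026,0,0.001],"gripper": 0}]}}

```text
clock: 17.5
tool_pos: [590.6, -16.5, 75.8]
orientation: [-180.0, -0.0, -2.3]
force: [1.4, 1.0, -0.5]
finger_gap: 0.195
finger_force: 25.0
```

Emit:
{"fn": "jog_arm", "kwargs": {"series": [{"rotation": [0,0,0],"dp": [0.003,0,0.001],"gripper": 0},{"rotation": [0,0,0],"dp": [0.006,0,0.001],"gripper": 0},{"rotation": [0,0,0],"dp": [0.008,0,0.001],"gripper": 0},{"rotation": [0,0,0],"dp": [0.009,0,0.001],"gripper": 0},{"rotation": [0,0,0],"dp": [0.009,0,0.001],"gripper": 0}]}}

```text
clock: 18.12
tool_pos: [591.0, -16.4, 75.4]
orientation: [-180.0, 0.2, -2.3]
force: [-15.0, -0.1, 12.3]
finger_gap: 0.195
finger_force: 25.0
```

Emit:
{"fn": "jog_arm", "kwargs": {"series": [{"rotation": [0,0,0],"dp": [0,0,0],"gripper": 0.25},{"rotation": [0,0,0],"dp": [0,0,0],"gripper": 0.4},{"rotation": [0,0,0],"dp": [0,0,0],"gripper": 0.4},{"rotation": [0,0,0],"dp": [0,0,-0.05],"gripper": 0.4},{"rotation": [0,0,0],"dp": [0,0,-0.15],"gripper": 0.4}]}}

```text
clock: 18.75
tool_pos: [592.8, -16.5, 120.9]
orientation: [-180.0, 0.1, -2.3]
force: [0.5, -0.2, 0.5]
finger_gap: 0.401
finger_force: 0.0
```

Emit:
{"fn": "jog_arm", "kwargs": {"series": [{"rotation": [0,0,0],"dp": [-0.1,0,-0.2],"gripper": 0.5},{"rotation": [0,0,0],"dp": [-0.25,0,-0.35],"gripper": 0.6},{"rotation": [0,0,0],"dp": [-0.4,0,-0.5],"gripper": 0.6},{"rotation": [0,0,0],"dp": [-0.5,0,-0.5],"gripper": 0.6},{"rotation": [0,0,0],"dp": [-0.5,0,-0.5],"gripper": 0.6}]}}

```text
clock: 19.38
tool_pos: [441.8, -10.5, 272.2]
orientation: [180.0, -0.1, -2.3]
force: [0.7, -0.1, -0.0]
finger_gap: 0.602
finger_force: 0.0
```

Run:
```python
from h import *
for i in range(5): vision.grab_frame("top")
c=cam("wrist"); im=vision.grab_frame("wrist"); sd=vision.grab_frame("side")
P=[np.array([592.9,54.2]),np.array([590,-17.7])]; d=np.array([np.cos(np.radians(2.33)),-np.sin(np.radians(2.33))])
print([proj(c,[*(p-60*d),66]).round(1).tolist() for p in P])
o=np.zeros((600,800,3),np.uint8); o[:280,:640]=im[:280]; o[285:600,:630]=cv2.resize(sd[200:305,290:500],None,fx=3,fy=3)
cv2.imwrite("pics/f.png",o)
```

```text
[[[247.2, 121.4]], [[325.3, 121.6]]]
```

View pics/f.png

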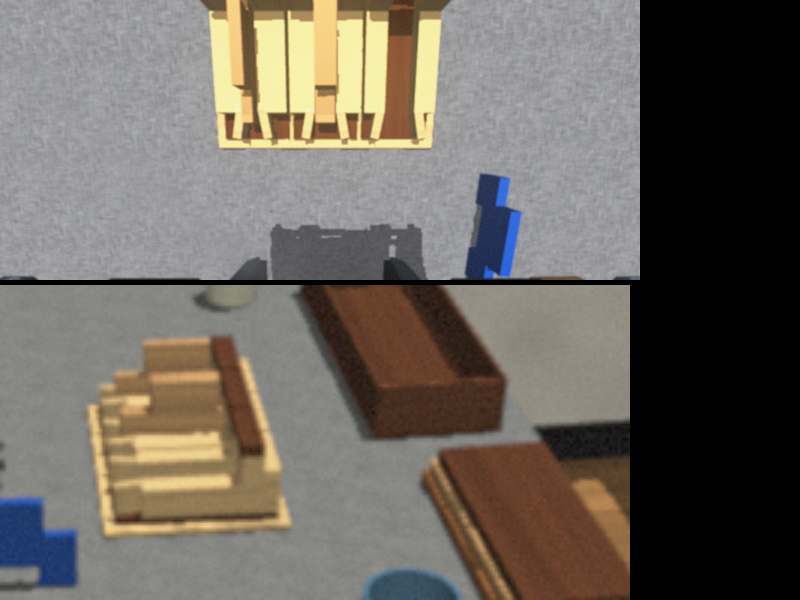

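Both blanks stand upright in the narrow and medium slots. Their front ends are at v≈122, where the home position predicts v≈121.5, and the wide slot is empty.

```bash
python3 -c "
from cell import job; print(job.close_job())"
```

```text
the job is handed in; nothing more can be done
None
```

The job is handed in: the thin blank is home in the narrow slot and the thick blank in the medium slot, both standing on their feet against the stop, with the wide slot left empty.

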